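Shift the lapping unit into third

ROBOT

A 7-joint arm with a two-finger parallel gripper is mounted at the origin on the work surface. World frame = base frame: x ahead of the robot, y to its left, z up, the work surface at z = 0. Lengths are in mm, angles in rad, forces in N, time in s.
With the tool pointing down it reaches from about 400 to 850 mm from the base axis. Payload 4.5 kg.
Tool frame: the origin (TCP) lies at the very end of the fingers, on their centre line; the grasp point (between the pads) lies 19 mm behind it; z points along the fingers, y is the direction in which the jaws open and shut (so a half turn about z gives the same grasp; the last joint's range is limited). The gripper opens to 88 mm and grips with 3 to 60 N. Pads are 18 mm wide; open, the fingers measure 123 mm over their backs; the gripper's body (75 mm by 187 mm) begins 45 mm behind the grasp point.
Start: joints at [-1.156, 0.689, -0.195, 1.565, 0.157, 0.902, -0.215], TCP at [232.272, 580.261, 238.743] pointing down, gripper open.
Joint ranges: [-3.01, 3.01], [-0.46, 2.08], [-1.47, 1.51], [0.13, 2.56], [-1, 4.14], [0.04, 2.09], [-2.66, 2.66]. Speed limits (rad/s): [2.57, 2.57, 3.14, 3.14, 3.14, 3.14, 3.14].

INTERFACE

Orientations are given as a unit quaternion [x, y, z, w].
In Python, from workcell import monitor, eyes, sign_off gives the robot as it stands.
- The arm moves only by the tool carry_out, never from a script. Its arguments are lists of equal length, an entry for each row: "travel": the shift along the world's x, y, z in m, a list of three; "rot": the turn, a rotation vector about the world's x, y, z in rad, a list of three; "gripper": the opening, from -1 (shut) to 1 (fully open). A call has 1 to 20 rows; each row shifts and turns the pose as measured when the row begins; what a row does not reach is not made up. A row lasts 1/12 s, in which the tool goes at most 41.7 mm and 7.16 degrees, less where a joint would pass 70% of its speed; a pose out of reach is approached as far as the arm can. A call with a gripper value outside its range is refused whole. The fingers move at their own pace and stop on an object; the grip force is fixed at half the most. Time passes only in rows, so rows that do not move let the fingers close. It gives the time, the measured TCP pose, the force and the opening at its end, in the units of the state.
- monitor.read_state(): the state, without advancing time (a new reading comes with each control period).
- eyes.camera(name): name is "scene" or "top"; returns a dict with "image" (400x640x3 uint8, red, green, blue), "depth" (400x640 float32, mm along the optical axis (not along the pixel's ray), 0 where there is no reading), "K" (3x3 intrinsics, pixels), "rvec" (rotation vector, rad) and "tvec" (3), from world to camera coordinates, as OpenCV has them. Camera axes: x right, y down, z forward; pixel columns grow to the right and rows downward; lengths in mm; the calibration is good to about 2 mm. A picture is of the moment at which its call begins.
- sign_off(): hands the job in, once; it reports no verdict.
The state is a dict: "clock": time; "q": joint angles; "dq": joint speeds; "effort": joint torques, N m; "tcp_pos": TCP position; "orientation": TCP orientation; "force": force on the tool from outside, world axes, zero at the start; "wrist_torque": the same for the moment, N m; "opening": finger opening in mm.
Only numpy, scipy, OpenCV 4.12 (cv2) and the standard library are available. Lean on these libraries where they do the work, as an engineer would, in place of code of your own. Each camera call takes 0.05 s, during which the arm holds its last target. There are 200 camera calls.

TASK

Put the stone-lapping unit into third gear: with your fingertips or the outside of your fingers, push its red-knobbed gear lever along the H-shaped gate, from wherever it stands in the left-hand slots, across to the right, then forward (away from the robot) fully home in the third slot, the far right one. Only push the lever, never take it between the fingers; then back away, and leave the cups, bangle and everything else on the table unmoved.

Things in the scene. Friction and masses are not known exactly. Their poses are not given: they have to be found in the camera images.
- machine: stone-lapping unit, fixed: a black and white housing 370 x 200 mm, 100 mm high, with a steel lapping disc (152 mm across, hub up to 125 mm high) on its far half. Origin on the table under the gate's centre; x is the unit's forward (housing from x = -100 to +270 mm), y its left (+-100 mm), z up. It stands turned by up to 0.3 rad
- gate (a point): centre of the gate, 101 mm above the table: aluminium plate over a dark well. Two fore-aft slots, 20 mm wide, centred 22 mm left and right, joined by a neutral channel across the middle: it runs between two round-nosed tongues (24 mm wide, nose radius 12 mm) whose noses are 20 mm apart. Black pips number the slots: 1 far left, 2 near left, 3 far right, 4 near right. Axes as machine
- third_slot (a point): where the middle of the lever's shaft passes through the gate plate when it is fully home in the third slot (far right, three pips), 20 mm forward and 22 mm right of the gate's centre. Axes as machine
- lever (a point): the lever's pivot, 20 mm above the table under the gate's centre; z runs up along the lever: a steel shaft 12 mm across with a ball knob 180 mm from the pivot. It tilts fore-aft and left-right (the gate's frame and tongues stop it), about 2 N at the knob moves it, and it stays where it is left: no springs or catches. It cannot be lifted out
- knob (a point): centre of the lever's red ball knob, 40 mm across, about 200 mm above the table with the lever upright, and then straight over the gate's centre. It travels up to 46 mm forward and back and 50 mm left and right of that
- shift (a joint): fore-aft tilt of the lever, rad: 0 neutral, +0.26 fully forward (away from the robot; slots 1 and 3), -0.26 fully back (slots 2 and 4)
- cross (a joint): left-right tilt of the lever, rad: 0 upright, -0.28 fully left (slots 1 and 2; it starts about there), +0.28 fully right (slots 3 and 4)
- celadon_cup: pale grey-green ceramic cup standing on the table, 68 mm across, 110 mm high, loose; origin at the centre of its underside; leave it alone
- paper_cup: white paper cup, 74 mm across, 85 mm high, loose; origin at the centre of its underside; leave it alone
- bangle: green jade bangle lying flat, 76 mm across, 10 mm high, loose; origin at the centre of its underside; leave it alone
- torch: dark steel inspection torch standing on its tail, 36 mm across the head, 125 mm high, loose; origin at the centre of its underside; leave it alone
- stone_jar: small amber glass jar with a white cap, 56 mm across, 65 mm high, loose; origin at the centre of its underside; leave it alone
- stone_tray: blue tray of stones, 130 x 130 mm, 25 mm high, loose; origin at the centre of its underside; leave it alone
- mouse: black computer mouse, 100 x 60 mm, 30 mm high, loose; origin at the centre of its underside; leave it alone

How it is judged:
By the outcome, as a careful person would: the job done as asked, in the order asked, and still so for the second after the job is handed in, with the robot touching nothing.
It also fails if it takes over 51 s, if anything falls off the work surface, if the arm or the gripper's body presses on something with over 40 N, if the wrist force passes 120 N, or if a joint passes its speed limit or range.

## Working session

There is one attempt and no reset: what is moved stays moved. The work goes in short steps, Python scripts to look and compute and a tool call to move; the robot and the scene stay as the last step left them, time stands still between calls to the robot, and variables do not carry over. Pictures are saved under pics/ and viewed, about 8 in all and at most 12, crops included, and the job is handed in when it is done.

Besides the shell and the picture viewer there is one more tool, called as a command line: name --argument value ..., lists and objects as JSON in quotes. carry_out: Moves the arm, as the interface text tells. Its arguments: {"type":"object","properties":{"travel":{"type":"array"},"rot":{"type":"array"},"gripper":{"type":"array"}},"required":["travel","rot","gripper"]}

```bash
mkdir -p pics; cat > h.py <<'E'
import numpy as np, cv2
from workcell import monitor, eyes
def cam(n):
    c=eyes.camera(n); c["R"]=cv2.Rodrigues(np.array(c["rvec"],float))[0]; c["t"]=np.array(c["tvec"],float).ravel(); return c
def world(c,u,v,d=None):
    if d is None: d=c["depth"][int(v),int(u)]
    r=np.linalg.inv(c["K"])@np.array([u,v,1.]); return c["R"].T@(r*d-c["t"])
def plane(c,u,v,z):
    o=-c["R"].T@c["t"]; r=c["R"].T@np.linalg.inv(c["K"])@np.array([u,v,1.]); return o+r*(z-o[2])/r[2]
def proj(c,p): return cv2.projectPoints(np.array([p],float),np.array(c["rvec"],float),c["t"],c["K"],None)[0].ravel()
def cloud(c):
    v,u=np.mgrid[:400,:640]; d=c["depth"]; r=np.linalg.inv(c["K"])@np.stack([u.ravel(),v.ravel(),np.ones(u.size)])
    return ((r*d.ravel()).T-c["t"])@c["R"]
def save(c,f,crop=None,s=1):
    im=c["image"][...,::-1]
    if crop: a,b,e,g=crop; im=im[b:g,a:e]
    cv2.imwrite(f,cv2.resize(im,None,fx=s,fy=s))
E
python3 - <<'E'
from h import *
for n in("scene","top"):
    c=cam(n); save(c,f"pics/{n}1.png"); print(n,c["K"][0,0],-c["R"].T@c["t"])
    h=cv2.cvtColor(c["image"],cv2.COLOR_RGB2HSV); m=((h[...,0]<8)|(h[...,0]>172))&(h[...,1]>150)&(h[...,2]>60)
    k,l,s,ce=cv2.connectedComponentsWithStats(m.astype(np.uint8))
    P=cloud(c).reshape(400,640,3)
    for i in range(1,k):
        if s[i,4]>20: print(s[i],ce[i],np.median(P[l==i],0))
print(monitor.read_state())
E
```

```text
scene 487.3889175947836 [1103.0247817   569.00743024 1304.20162293]
[326 216  14  13 144] [332.85416667 221.97916667] [620.24376655  51.64189442 206.97170452]
top 509.46654391293333 [ 264.6204393   -46.58089101 1872.03094658]
[288 177   9   9  63] [292.06349206 180.6984127 ] [609.94992111  43.81375062 207.17453809]
{'clock': 0.1, 'q': array([-1.15618941,  0.68988692, -0.19448668,  1.56622975,  0.15729501,
        0.9025177 , -0.21510348]), 'dq': array([ 0.00070847, -0.00229728,  0.00051844, -0.00200703,  0.00089273,
       -0.00198218,  0.0001781 ]), 'effort': array([-3.32469957e-03, -5.28500819e+01, -1.27146788e+00, -1.53836364e+01,
       -5.25543373e-02,  1.99544476e-03,  5.42714452e-05]), 'tcp_pos': array([232.13990431, 579.67736032, 238.00036536]), 'orientation': array([ 1.89234055e-01,  9.81931662e-01, -8.22395130e-04, -8.64195322e-05]), 'force': array([-0.14367885, -0.13334983, -1.19901597]), 'wrist_torque': array([-0.01187479, -0.01880851, -0.03794548]), 'opening': 88.27711668178675}
```

View pics/scene1.png

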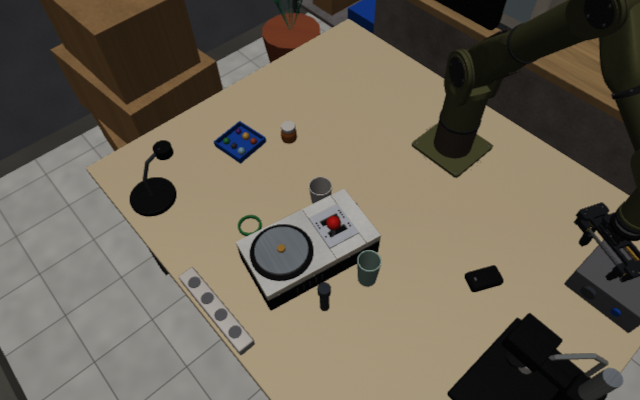

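View pics/top1.png

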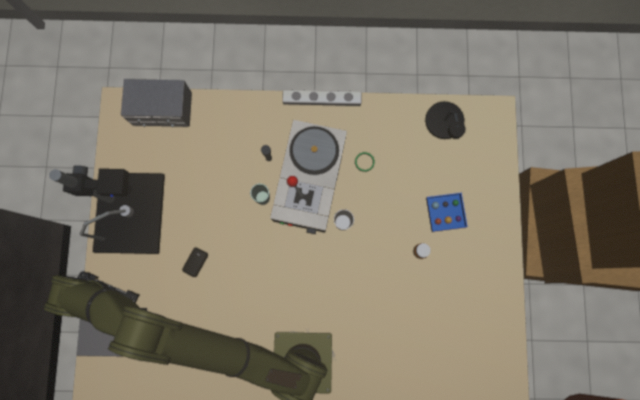

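Scene: red knob at (333,222) on the gate plate. Top: knob at (292,181), H gate near (303,197), cups at (262,195) and (343,220), torch at (267,152). The unit is turned slightly clockwise. I'll measure its pose next.

```bash
python3 - <<'E'
from h import *
for n in("top","scene"):
    c=cam(n); P=cloud(c); im=c["image"].reshape(-1,3).astype(int)
    s=(P[:,2]>90)&(P[:,2]<112)&(abs(P[:,0]-650)<260)&(abs(P[:,1]-20)<160)
    m=s.reshape(400,640).astype(np.uint8); m=cv2.morphologyEx(m,cv2.MORPH_OPEN,np.ones((3,3)))
    k,l,st,ce=cv2.connectedComponentsWithStats(m); i=1+st[1:,4].argmax()
    p=P[(l==i).ravel()]
    r=cv2.minAreaRect(p[:,:2].astype(np.float32)); print(n,r,np.median(p[:,2])); b=cv2.boxPoints(r); print(b.round(1))
    # gate dark well
    h=cv2.cvtColor(c["image"],cv2.COLOR_RGB2HSV)
    for nm,lo,hi,zz in(("celadon",40,118,None),):
        pass
    # objects clusters above table
    s=(P[:,2]>20)&(P[:,2]<150)&(abs(P[:,0]-600)<300)&(abs(P[:,1]-20)<250)
    k,l,st,ce=cv2.connectedComponentsWithStats((s.reshape(400,640)&(m==0)).astype(np.uint8))
    for j in range(1,k):
        if st[j,4]>40:
            q=P[(l==j).ravel()]; t=q[q[:,2]>q[:,2].max()-12]; print("obj",st[j,:4],t.mean(0).round(0),t.max(0).round(0),t.min(0).round(0))
c=cam("top"); save(c,"pics/top2.png",(250,110,370,250),5)
c=cam("scene"); save(c,"pics/sc2.png",(270,170,400,270),6)
E
```

```text
top ((659.1436767578125, -7.44427490234375), (200.35263061523438, 372.0284729003906), 78.83853912353516) 100.31287483868569
[[ 457.3  -69.7]
 [ 822.2 -141.7]
 [ 861.    54.8]
 [ 496.   126.8]]
obj [289 130  47  43] [741. -24. 122.] [815.  48. 132.] [668. -97. 120.]
obj [260 145  12  16] [737. 147. 125.] [755. 165. 132.] [719. 130. 120.]
obj [250 184  20  21] [583. 167. 113.] [616. 195. 122.] [551. 132. 111.]
obj [293 184  24  23] [596.  32. 142.] [602.  40. 150.] [592.  26. 138.]
obj [333 210  21  21] [ 499. -134.   85.] [534. -98.  92.] [ 465. -169.   80.]
obj [271 219  56  16] [464. -67. 107.] [468. -66. 113.] [459. -67. 103.]
scene ((662.2059326171875, -6.192626953125), (203.36871337890625, 370.53887939453125), 78.87561798095703) 100.8466245948139
[[ 460.8  -70.2]
 [ 824.4 -141.7]
 [ 863.6   57.8]
 [ 500.   129.3]]
obj [309 176  24  27] [ 501. -135.   83.] [539. -97.  90.] [ 465. -171.   78.]
obj [329 225  18  12] [605.  37. 132.] [608.  40. 137.] [600.  32. 127.]
obj [255 226  54  50] [749. -22. 122.] [823.  48. 131.] [677. -91. 119.]
obj [238 237 144  71] [595. 176. 109.] [621. 199. 115.] [557. 131. 103.]
obj [318 282  13  27] [742. 149. 125.] [759. 166. 131.] [724. 131. 119.]
```

View pics/sc2.png

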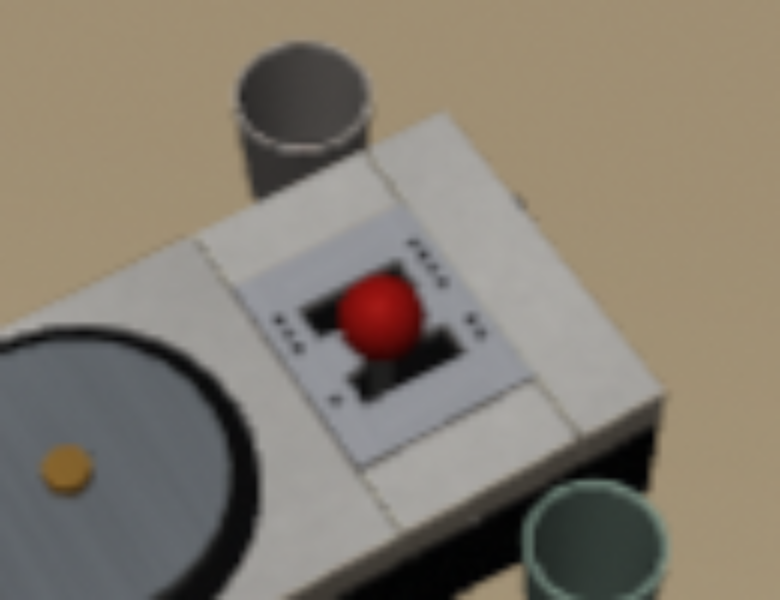

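View pics/top2.png

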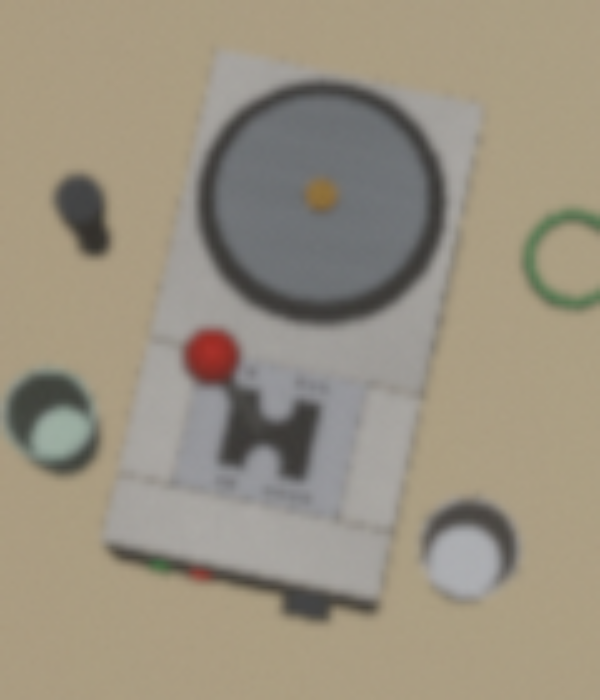

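Top close-up: the shaft passes into the far-left slot, which has one pip. Scene: the gate is clear on the right. The unit's yaw is about -0.195. Next I'll triangulate the knob in the machine frame.

```bash
cat >> h.py <<'E'
YAW=-0.195; F=np.array([np.cos(YAW),np.sin(YAW),0]); L=np.array([-F[1],F[0],0])
C=np.array([660.6,-6.8,0]); G=C-85*F
def mf(p): return np.array([(p-G)@F,(p-G)@L,p[2]])
def wf(f,l,z): return G+f*F+l*L+np.array([0,0,z])
def knob():
    A=np.zeros((3,3)); b=np.zeros(3); n=0
    for nm in("scene","top"):
        c=cam(nm); h=cv2.cvtColor(c["image"],cv2.COLOR_RGB2HSV)
        m=(((h[...,0]<8)|(h[...,0]>172))&(h[...,1]>140)&(h[...,2]>50)).astype(np.uint8)
        k,l,s,ce=cv2.connectedComponentsWithStats(m)
        if k<2: print(nm,"no knob");continue
        i=1+s[1:,4].argmax(); print(nm,s[i],mf(plane(c,*ce[i],190)).round(1))
        o=-c["R"].T@c["t"]; r=c["R"].T@np.linalg.inv(c["K"])@np.array([*ce[i],1.]); r/=np.linalg.norm(r)
        M=np.eye(3)-np.outer(r,r); A+=M; b+=M@o; n+=1
    if n==2: print("knob mf",mf(np.linalg.solve(A,b)).round(1))
E
python3 - <<'E'
from h import *
print(G); knob()
c=cam("top")
for q in((20,-22,101),(0,0,101),(20,22,101),(-32,22,101),(-32,-22,101)): 
    u=proj(c,wf(*q)); print(q,(u-[250,110])*5)
t=monitor.read_state()["tcp_pos"]
print("to pre:",wf(75,48,280)-t)
E
```

```text
[577.21094809   9.67015547   0.        ]
scene [326 216  14  14 150] [ 29.2  40.3 190. ]
top [288 177   9   9  66] [ 28.7  41.5 190. ]
knob mf [ 29.   41.1 190.7]
(20, -22, 101) [301.2319233  410.70215403]
(0, 0, 101) [264.68020404 431.38453771]
(20, 22, 101) [240.46814601 397.64533576]
(-32, 22, 101) [224.26375498 468.55312009]
(-32, -22, 101) [285.30660319 481.71428666]
to pre: [ 427.85891785 -538.001861     41.32264884]
```

carry_out --travel '[[0,0,0.03],[0,0,0.03],[0.024,-0.03,0],[0.024,-0.03,0],[0.024,-0.03,0],[0.024,-0.03,0],[0.024,-0.03,0],[0.024,-0.03,0],[0.024,-0.03,0],[0.024,-0.03,0],[0.024,-0.03,0],[0.024,-0.03,0],[0.024,-0.03,0],[0.024,-0.03,0],[0.024,-0.03,0],[0.024,-0.03,0],[0.024,-0.03,0],[0.024,-0.03,0]]' --rot '[[0,0,0.06],[0,0,0.06],[0,0,0.06],[0,0,0],[0,0,0],[0,0,0],[0,0,0],[0,0,0],[0,0,0],[0,0,0],[0,0,0],[0,0,0],[0,0,0],[0,0,0],[0,0,0],[0,0,0],[0,0,0],[0,0,0]]' --gripper '[-1,-1,-1,-1,-1,-1,-1,-1,-1,-1,-1,-1,-1,-1,-1,-1,-1,-1]'

```text
clock: 1.95
tcp_pos: [619.4, 84.6, 304.0]
orientation: [0.085, 0.996, 0.005, 0.0]
force: [0.6, 0.7, -0.1]
opening: 0.2
```

```bash
cat >> h.py <<'E'
from scipy.spatial.transform import Rotation as Ro
def st():
    s=monitor.read_state(); R=Ro.from_quat(s["orientation"]).as_matrix()
    print("t",s["clock"],"mf",mf(s["tcp_pos"]).round(1),"force",s["force"].round(1),"open",round(s["opening"],1),"z",R[:,2].round(3),"yawerr",round(np.arctan2(L[1],L[0])-np.arctan2(R[1,1],R[0,1]),3))
    return s
def to(f,l,z): print("to",(f,l,z),(wf(f,l,z)-monitor.read_state()["tcp_pos"]).round(1))
E
python3 - <<'E'
from h import *
st(); to(80,45,280)
E
```

```text
t 1.95 mf [ 26.9  81.7 304. ] force [ 0.6  0.7 -0.1] open 0.2 z [ 0.001  0.01  -1.   ] yawerr -0.026
to (80, 45, 280) [ 45.  -46.3 -24. ]
```

carry_out --travel '[[0.023,-0.023,0],[0.023,-0.023,0],[0,0,0],[0,0,-0.03],[0,0,-0.03],[0,0,-0.03],[0,0,-0.02],[0,0,0]]' --rot '[[0.01,0,-0.026],[0,0,0],[0,0,0],[0,0,0],[0,0,0],[0,0,0],[0,0,0],[0,0,0]]' --gripper '[-1,-1,-1,-1,-1,-1,-1,-1]'

```text
clock: 2.62
tcp_pos: [674.2, 19.3, 191.0]
orientation: [0.109, 0.994, 0.007, 0.006]
force: [-0.2, -0.1, -0.4]
opening: 0.4
```

```bash
python3 - <<'E'
from h import *
st(); to(75,42,170)
c=cam("scene"); save(c,"pics/sc3.png",(250,130,410,270),5)
E
```

```text
t 2.6167 mf [ 93.3  28.2 191. ] force [-0.2 -0.1 -0.4] open 0.4 z [ 0.013  0.012 -1.   ] yawerr 0.024
to (75, 42, 170) [-15.2  17.1 -21. ]
```

View pics/sc3.png

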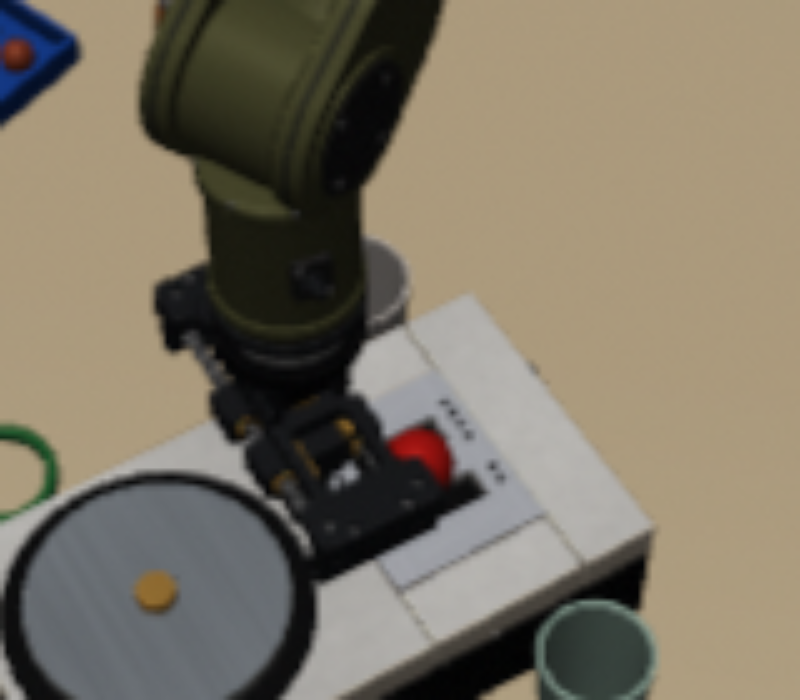

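Scene: the closed fingers stand just forward of the knob, which is at crop (420,458), with the body above everything. I'll lower them and line up.

carry_out --travel '[[0,0.008,-0.01],[0,0.006,-0.008],[0,0,0],[0,0,0]]' --rot '[[0.0,0.0,0.02],[0,0,0],[0,0,0],[0,0,0]]' --gripper '[-1,-1,-1,-1]'

```text
clock: 3.0
tcp_pos: [677.8, 36.6, 178.0]
orientation: [0.098, 0.995, 0.008, 0.011]
force: [-0.4, -0.1, 1.0]
opening: 0.6
```

```bash
python3 - <<'E'
from h import *
st(); to(60,42,170)
E
```

```text
t 3.0 mf [ 93.4  45.9 178. ] force [-0.4 -0.1  1. ] open 0.6 z [ 0.023  0.015 -1.   ] yawerr 0.001
to (60, 42, 170) [-33.6   2.7  -8. ]
```

carry_out --travel '[[-0.006,0.0,-0.005],[-0.006,0.0,-0.003],[-0.006,0.001,0],[-0.006,0.001,0],[-0.006,0.001,0],[-0.006,0.001,0],[-0.006,0.001,0],[-0.006,0.001,0],[0,0,0]]' --rot '[[-0.008,0.012,0],[-0.007,0.011,0],[0,0,0],[0,0,0],[0,0,0],[0,0,0],[0,0,0],[0,0,0],[0,0,0]]' --gripper '[-1,-1,-1,-1,-1,-1,-1,-1,-1]'

```text
clock: 3.75
tcp_pos: [629.0, 43.6, 174.3]
orientation: [0.098, 0.995, -0.0, 0.005]
force: [0.8, 0.0, -0.0]
opening: 0.5
```

```bash
python3 - <<'E'
from h import *
st(); to(30,42,170); knob()
E
```

```text
t 3.75 mf [ 44.2  43.3 174.3] force [ 0.8  0.  -0. ] open 0.5 z [ 0.01  -0.001 -1.   ] yawerr 0.001
to (30, 42, 170) [-14.2   1.5  -4.3]
scene [335 221   9   6  30] [ 16.4  53.5 190. ]
top [439 220   1   1   1] [   3.5 -466.5  190. ]
knob mf [ -40.1 -368.1 -219.9]
```

carry_out --travel '[[-0.006,0.001,0],[-0.006,0.001,0],[-0.002,0,0],[0,0,0],[0,0,0]]' --rot '[[0,0,0],[0,0,0],[0,0,0],[0,0,0],[0,0,0]]' --gripper '[-1,-1,-1,-1,-1]'

```text
clock: 4.27
tcp_pos: [616.4, 45.5, 174.6]
orientation: [0.098, 0.995, 0.0, 0.007]
force: [1.3, 0.6, 0.1]
opening: 0.2
```

```bash
python3 - <<'E'
from h import *
st()
E
```

```text
t 4.2667 mf [ 31.5  42.7 174.6] force [1.3 0.6 0.1] open 0.2 z [ 0.014 -0.001 -1.   ] yawerr 0.002
```

carry_out --travel '[[0.015,-0.003,0],[0.01,-0.002,0],[0.005,0.025,0],[0.005,0.025,0],[0.003,0.015,0],[0,0,0],[0,0,0]]' --rot '[[0,0.01,0],[0,0,0],[0,0,0],[0,0,0],[0,0,0],[0,0,0],[0,0,0]]' --gripper '[-1,-1,-1,-1,-1,-1,-1]'

```text
clock: 4.85
tcp_pos: [648.4, 104.5, 170.6]
orientation: [0.1, 0.995, -0.003, -0.007]
force: [-0.2, -0.6, -0.1]
opening: 0.3
```

```bash
python3 - <<'E'
from h import *
st(); knob(); to(0,110,172)
c=cam("scene"); save(c,"pics/sc4.png",(250,130,410,270),5)
E
```

```text
t 4.85 mf [ 51.5 106.8 170.6] force [-0.2 -0.6 -0.1] open 0.3 z [-0.015 -0.005 -1.   ] yawerr 0.005
scene [251 138   5   6  24] [  82.8 -342.3  190. ]
top [438 220   2   3   3] [-1.00e-01 -4.66e+02  1.90e+02]
knob mf [  30.9 -503.    10.3]
to (0, 110, 172) [-49.9  13.7   1.3]
```

View pics/sc4.png

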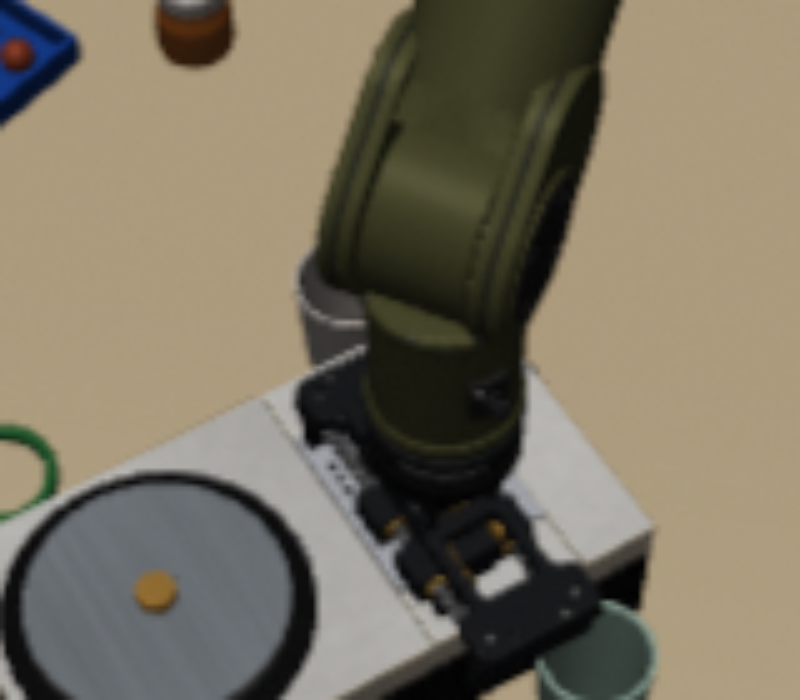

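Scene: the gripper body hides the knob (around crop (470,470)), so I'll step forward for a view.

carry_out --travel '[[0.03,0.005,0.01],[0.03,0.005,0.01],[0.03,0.005,0.0],[0,0,0],[0,0,0]]' --rot '[[0,-0.01,0],[0,0,0],[0,0,0],[0,0,0],[0,0,0]]' --gripper '[-1,-1,-1,-1,-1]'

```text
clock: 5.42
tcp_pos: [735.4, 107.8, 189.8]
orientation: [0.104, 0.994, -0.008, -0.007]
force: [-0.2, 0.6, -0.5]
opening: 0.7
```

```bash
python3 - <<'E'
from h import *
st(); knob(); to(0,110,172)
E
```

```text
t 5.4167 mf [136.2 126.9 189.8] force [-0.2  0.6 -0.5] open 0.7 z [-0.016 -0.015 -1.   ] yawerr 0.014
scene [334 212  14  14 149] [  3.6  40.1 190. ]
top [439 220   1   1   1] [   3.5 -466.5  190. ]
knob mf [ -45.7 -364.2 -184.9]
to (0, 110, 172) [-135.8   10.   -17.6]
```

carry_out --travel '[[-0.03,0.004,-0.004],[-0.03,0.004,-0.004],[-0.03,0.004,-0.004],[-0.03,0.004,-0.004],[-0.012,0,0],[0,0,0],[0,0,0]]' --rot '[[0.015,-0.015,0.014],[0,0,0],[0,0,0],[0,0,0],[0,0,0],[0,0,0],[0,0,0]]' --gripper '[-1,-1,-1,-1,-1,-1,-1]'

```text
clock: 6.1
tcp_pos: [588.5, 117.2, 173.6]
orientation: [0.099, 0.995, -0.002, -0.003]
force: [0.9, 0.1, 0.2]
opening: 0.3
```

```bash
python3 - <<'E'
from h import *
st(); to(3,85,170);to(3,-14,170)
E
```

```text
t 6.1 mf [ -9.8 107.6 173.6] force [0.9 0.1 0.2] open 0.3 z [-0.007 -0.004 -1.   ] yawerr 0.003
to (3, 85, 170) [  8.1 -24.7  -3.6]
to (3, -14, 170) [ -11.  -121.8   -3.6]
```

carry_out --travel '[[0.006,-0.003,-0.002],[0.006,-0.003,0],[0,0,0],[-0.001,-0.007,0],[-0.001,-0.007,0],[-0.002,-0.007,0],[-0.001,-0.007,0],[-0.002,-0.007,0],[-0.001,-0.007,0],[0,0,0]]' --rot '[[0,0,0],[0,0,0],[0,0,0],[0,0,0],[0,0,0],[0,0,0],[0,0,0],[0,0,0],[0,0,0],[0,0,0]]' --gripper '[-1,-1,-1,-1,-1,-1,-1,-1,-1,-1]'

```text
clock: 6.93
tcp_pos: [599.9, 64.9, 173.2]
orientation: [0.101, 0.995, 0.001, 0.002]
force: [-0.5, 1.5, -0.1]
opening: 0.4
```

```bash
python3 - <<'E'
from h import *
st(); to(3,-14,170)
E
```

```text
t 6.9333 mf [ 11.6  58.5 173.2] force [-0.5  1.5 -0.1] open 0.4 z [ 0.003  0.001 -1.   ] yawerr 0.007
to (3, -14, 170) [-22.5 -69.5  -3.2]
```

carry_out --travel '[[0.002,0.008,0],[-0.005,0.001,0],[-0.003,0.001,0],[0,0,0],[0,0,0]]' --rot '[[0,0,0],[0,0,0],[0,0,0],[0,0,0],[0,0,0]]' --gripper '[-1,-1,-1,-1,-1]'

```text
clock: 7.35
tcp_pos: [591.4, 73.7, 172.1]
orientation: [0.101, 0.995, -0.001, -0.0]
force: [-0.8, -0.9, -0.1]
opening: 0.3
```

```bash
python3 - <<'E'
from h import *
st(); to(3,-14,170);knob()
E
```

```text
t 7.35 mf [  1.5  65.6 172.1] force [-0.8 -0.9 -0.1] open 0.3 z [-0.001 -0.003 -1.   ] yawerr 0.007
to (3, -14, 170) [-13.9 -78.4  -2.1]
scene [251 138   5   6  24] [  82.8 -342.3  190. ]
top [438 220   1   1   1] [   2.8 -463.3  190. ]
knob mf [  32.8 -498.6   15.6]
```

Now 8 rows of pushing to the right, about 56 mm.

carry_out --travel '[[-0.001,-0.007,0],[-0.001,-0.007,0],[-0.002,-0.007,0],[-0.001,-0.007,0],[-0.001,-0.007,0],[-0.001,-0.007,0],[-0.001,-0.007,0],[0,0,0]]' --rot '[[0,0,0],[0,0,0],[0,0,0],[0,0,0],[0,0,0],[0,0,0],[0,0,0],[0,0,0]]' --gripper '[-1,-1,-1,-1,-1,-1,-1,-1]'

```text
clock: 8.12
tcp_pos: [583.8, 22.0, 173.6]
orientation: [0.101, 0.995, 0.001, 0.001]
force: [-0.5, 1.4, 1.2]
opening: 0.4
```

```bash
python3 - <<'E'
from h import *
st(); to(3,-14,170)
E
```

```text
t 8.1167 mf [  4.1  13.4 173.6] force [-0.5  1.4  1.2] open 0.4 z [ 0.003  0.002 -1.   ] yawerr 0.006
to (3, -14, 170) [ -6.4 -26.7  -3.6]
```

carry_out --travel '[[-0.001,-0.006,0],[-0.001,-0.006,0],[-0.001,-0.006,0],[-0.001,-0.003,0],[0,0,0]]' --rot '[[0,0,0],[0,0,0],[0,0,0],[0,0,0],[0,0,0]]' --gripper '[-1,-1,-1,-1,-1]'

```text
clock: 8.53
tcp_pos: [578.8, -2.3, 172.4]
orientation: [0.101, 0.995, 0.001, 0.001]
force: [0.2, 2.1, -0.4]
opening: 0.4
```

```bash
python3 - <<'E'
from h import *
st(); to(3,-14,170);knob()
E
```

```text
t 8.5333 mf [  3.9 -11.4 172.4] force [ 0.2  2.1 -0.4] open 0.4 z [ 0.001  0.001 -1.   ] yawerr 0.007
to (3, -14, 170) [-1.4 -2.4 -2.4]
scene [251 138   5   6  24] [  82.8 -342.3  190. ]
top [438 220   2   3   3] [-1.00e-01 -4.66e+02  1.90e+02]
knob mf [  30.9 -503.    10.3]
```

carry_out --travel '[[0.003,0.014,0],[0,0.002,0],[-0.025,0.005,0],[-0.025,0.005,0],[-0.012,0.002,0],[0,0,0],[0,0,0]]' --rot '[[0,0,0],[0,0,0],[0,0,0],[0,0,0],[0,0,0],[0,0,0],[0,0,0]]' --gripper '[-1,-1,-1,-1,-1,-1,-1]'

```text
clock: 9.22
tcp_pos: [517.9, 23.3, 172.4]
orientation: [0.101, 0.995, -0.002, 0.001]
force: [0.6, 0.1, -0.9]
opening: 0.9
```

```bash
python3 - <<'E'
from h import *
st(); to(-55,-46,170);knob()
E
```

```text
t 9.2167 mf [-60.9   1.8 172.4] force [ 0.6  0.1 -0.9] open 0.9 z [ 0.001 -0.004 -1.   ] yawerr 0.007
to (-55, -46, 170) [ -3.5 -48.1  -2.4]
scene [318 189  14  14 144] [  2.6 -48.1 190. ]
top [311 189  10   9  71] [  4.5 -44.9 190. ]
knob mf [  3.9 -45.3 194.3]
```

carry_out --travel '[[-0.005,-0.024,0],[-0.003,-0.02,0],[0,0,0],[0,0,0]]' --rot '[[0,0,0],[0,0,0],[0,0,0],[0,0,0]]' --gripper '[-1,-1,-1,-1]'

```text
clock: 9.65
tcp_pos: [515.9, -21.7, 172.5]
orientation: [0.101, 0.995, -0.001, 0.004]
force: [0.9, 0.5, 0.0]
opening: 0.4
```

```bash
python3 - <<'E'
from h import *
st(); to(-55,-46,170);to(10,-46,170)
E
```

```text
t 9.65 mf [-54.1 -42.6 172.5] force [0.9 0.5 0. ] open 0.4 z [ 0.008 -0.003 -1.   ] yawerr 0.008
to (-55, -46, 170) [-1.6 -3.1 -2.5]
to (10, -46, 170) [ 62.2 -15.7  -2.5]
```

carry_out --travel '[[0.006,-0.002,0],[0.006,-0.002,0],[0.007,-0.002,0],[0.007,-0.002,0],[0.007,-0.0015,0],[0.007,-0.0015,0],[0.007,-0.0015,0],[0.007,-0.0015,0],[0.004,-0.001,0],[0,0,0]]' --rot '[[0,0,0],[0,0,0],[0,0,0],[0,0,0],[0,0,0],[0,0,0],[0,0,0],[0,0,0],[0,0,0],[0,0,0]]' --gripper '[-1,-1,-1,-1,-1,-1,-1,-1,-1,-1]'

```text
clock: 10.48
tcp_pos: [580.2, -33.9, 171.2]
orientation: [0.099, 0.995, -0.0, 0.002]
force: [-0.6, 0.6, 0.1]
opening: 0.3
```

```bash
python3 - <<'E'
from h import *
st(); to(17,-46,170);knob()
E
```

```text
t 10.4833 mf [ 11.4 -42.2 171.2] force [-0.6  0.6  0.1] open 0.3 z [ 0.004 -0.    -1.   ] yawerr 0.004
to (17, -46, 170) [ 4.7 -4.8 -1.2]
scene [307 196  13  14 128] [ 44.1 -44.2 190. ]
top [289 224   2   1   2] [-115.6   17.4  190. ]
knob mf [-39.3 -23.1 149.2]
```

Nearly home. I'll push gently to the stop and watch the force.

carry_out --travel '[[0.004,-0.001,0],[0.004,-0.001,0],[0.004,-0.001,0],[0.004,-0.001,0]]' --rot '[[0,0,0],[0,0,0],[0,0,0],[0,0,0]]' --gripper '[-1,-1,-1,-1]'

```text
clock: 10.92
tcp_pos: [585.3, -36.5, 170.2]
orientation: [0.099, 0.995, -0.001, -0.01]
force: [-12.9, 2.4, 11.5]
opening: 0.5
```

```bash
python3 - <<'E'
from h import *
st(); knob()
E
```

```text
t 10.9167 mf [ 16.8 -43.8 170.2] force [-12.9   2.4  11.5] open 0.5 z [-0.02  -0.001 -1.   ] yawerr 0.002
scene [305 197  14  14 124] [ 49.8 -42.6 190. ]
top [289 224   2   1   2] [-115.6   17.4  190. ]
knob mf [-36.9 -23.5 144.4]
```

At the stop: 13 N, and the fingers are at f=17 as predicted. Now I'll back away.

carry_out --travel '[[-0.01,0.002,0],[-0.025,0.005,0],[-0.03,0.006,0],[-0.025,0.005,0.02],[0,0.0,0.035],[0,0.03,0.03],[0,0.04,0.03],[0,0.04,0],[0,0.04,0],[0,0.04,0],[0,0,0],[0,0,0]]' --rot '[[0,0,0],[0,0,0],[0,0,0],[0,0,0],[0,0,0],[0,0,0],[0,0,0],[0,0,0],[0,0,0],[0,0,0],[0,0,0],[0,0,0]]' --gripper '[-1,-1,-1,-1,-1,-1,-1,-1,-1,-1,-1,-1]'

```text
clock: 12.02
tcp_pos: [497.9, 177.7, 293.5]
orientation: [0.101, 0.995, 0.005, 0.001]
force: [-0.4, -1.2, -0.3]
opening: 0.2
```

```bash
python3 - <<'E'
from h import *
st(); knob()
c=cam("top"); a=c["image"][110:250,250:370,::-1]; save(c,"pics/top5.png",(250,110,370,250),4)
b=cam("scene"); save(b,"pics/sc5.png",(230,120,410,320),4)
cv2.imwrite("pics/both5.png",cv2.resize(np.hstack([cv2.resize(cv2.imread("pics/top5.png"),(480,560)),cv2.resize(cv2.imread("pics/sc5.png"),(504,560))]),(800,455)))
E
```

```text
t 12.0167 mf [-110.4  149.4  293.5] force [-0.4 -1.2 -0.3] open 0.2 z [ 0.003  0.009 -1.   ] yawerr 0.008
scene [305 197  13  14 143] [ 47.6 -44.1 190. ]
top [314 177   9   9  64] [ 46.2 -45.  190. ]
knob mf [ 46.8 -45.1 188.1]
```

View pics/both5.png

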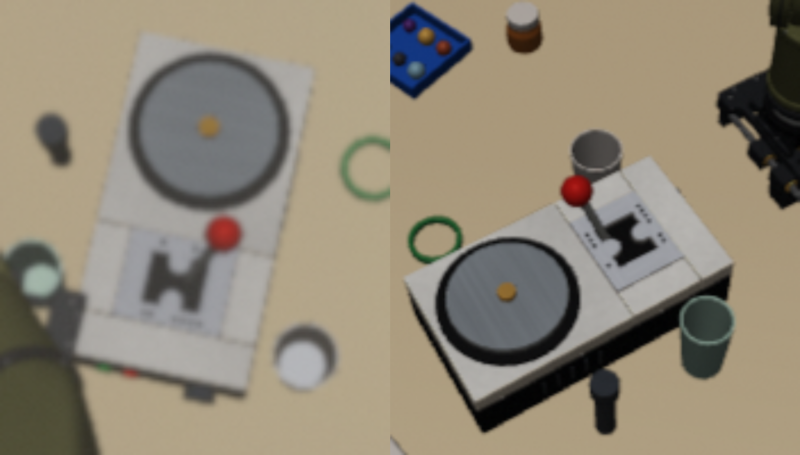

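Both views show the shaft in the far-right slot, with the knob at (222,233) in the top view and (577,190) in the scene view. The cups, bangle and torch are in place and the gripper is clear.

```bash
python3 -c "
from workcell import sign_off
print(sign_off())"
```

```text
the job is handed in; nothing more can be done
None
```

The lever is in third gear and the job is handed in at about 12 s of the 51 s allowed. With the fingers shut, I pushed the knob from its forward position in slot 1 back to neutral. I then pushed it right along the neutral channel, and forward in the third slot until it met the stop at about 13 N.

- **Lever position:** after backing away, both cameras put the knob 46.8 mm forward and 45 mm right of the gate's centre. Full travel forward is about 46 mm. The picture shows the shaft at the far end of the far-right slot.
- **Other objects:** in the last close-up views the cups, bangle and torch stand where they were at the start. I judged this by eye and did not measure it. I did not check the mouse, jar and tray closely, but the gripper kept well above the table throughout.
- **Gripper:** it ended clear of the unit, with wrist force near zero.
- **Views that failed:** the gripper hid the knob from one or both cameras during the pushes, and some automatic knob readings were wrong. I ignored those and stepped clear to check before each change of direction. At the first rightward contact the fingers were about 8 mm off-centre, so I backed off, re-aligned and continued.

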